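# Hang the utensil rest on its sloped stand and lay the muddler on it

## Task

Hang the white utensil rest on the sloped stand by putting both of its holes over the stand's two pins, with the lip at the lower edge, pushed fully home so its plate lies flush on the board. Then lay the wooden muddler across the hung rest, level and roughly centred, between the lip and the handle, and let go. Leave the blender jar, the syrup bottle and the stack of cups where they stand.

Things in the scene. Friction and masses are not known exactly. Their poses are not given: they have to be found in the camera images.
- board: Sloping steel board of the fixed stand, 180 mm up the slope x 210 mm wide, rising away from the robot at 35 degrees from horizontal. Origin: middle of its upper face, 85 mm above the counter. x up the slope, y level along the board, z square out of the face (up, towards the robot). The rest is home when its origin and axes coincide with these.
- pin_left (a point): Foot of the left pin (+y), at x +25, y +60 mm of the board. The pins stand square on the face, along the board's z: 10 mm diameter up to 18 mm from the face, then tapering to a 3 mm point at 28 mm.
- pin_right (a point): Foot of the right pin, alike, at x +25, y -60 mm of the board.
- rest: Loose white plastic utensil rest, 0.21 to 0.42 kg, lying flat on the counter, handle up. Plate 150 (x) x 180 (y) x 6 mm; origin at the centre of its underside, z out of the handle side. Two 13 mm through holes at x +25, y +60 and -60 mm. Lip along the lower edge (x -69 to -63), up to 25 mm above the underside, in two pieces at y 35 to 90 and -90 to -35 mm, open between for a finger.
- handle (a point): Centre of the rest's handle bar, x +25, y 0, z +44 mm of the rest, midway between the holes: a bar 60 mm long (rest's y), 14 mm thick (x), 36 to 52 mm above the underside, on two end posts 11 mm wide, at y +22.5 and -22.5; open beneath.
- muddler: Loose wooden muddler, a straight square stick 28 x 28 mm, 160 mm long along its y axis, 0.06 to 0.13 kg, lying on the counter; origin at the centre of its underside, z up. The rest and the muddler lie on opposite sides of the stand, either way round.
- muddler_mid (a point): Centre of the muddler, 14 mm above its underside.
- jar: Bystander: smoky blue open blender jar, 190 mm tall, 116 mm across the top, with black handle; origin at the centre of its underside.
- syrup: Bystander: amber syrup bottle, 66 mm diameter, 210 mm tall; origin at the centre of its underside.
- cups: Bystander: short upside-down stack of cream paper cups, 84 mm diameter, 121 mm tall; origin at the centre of its underside.
Mind the look-alikes: they are no part of the job. Of the things that look like the muddler, take the one that is farthest from the robot's base at the start.

How it is judged:
On the way:
1. the rest hangs on both pins, flush on the board (x of rest in the frame of board between -0.005 and 0.005 m and y of rest in the frame of board between -0.005 and 0.005 m and z of rest in the frame of board between -0.004 and 0.0035 m and angle between the z axis of rest and the z axis of board, either way round below 0.06 rad and angle between the x axis of rest and the x axis of board, either way round below 0.06 rad), for 0.2 s.
At the end, for the whole second after the job is handed in: Rest on both pins, flush on the board: within 5 mm of home along it, 3.5 mm off its face, 0.06 rad. Muddler lies on the rest along the board's y within 0.2 rad, its middle within 35 mm of the board's middle in y and -56 to +10 mm in x (between lip and handle). Both at rest (all of step 1 and x of muddler_mid in the frame of board between -0.056 and 0.01 m and y of muddler_mid in the frame of board between -0.035 and 0.035 m and z of muddler_mid in the frame of board between 0.012 and 0.03 m and angle between the y axis of muddler and the y axis of board, either way round below 0.2 rad and contact force between muddler and rest above 0.1 N and linear speed of each of rest, muddler below 0.02 m/s); the robot touches nothing.
It fails at once if the blender jar is moved more than 30 mm (distance of jar from where it was at the start of the episode above 0.03 m).
It fails at once if the syrup bottle is moved more than 30 mm (distance of syrup from where it was at the start of the episode above 0.03 m).
It fails at once if the stack of cups is moved more than 30 mm (distance of cups from where it was at the start of the episode above 0.03 m).
It also fails if it takes over 61 s, if anything falls off the work surface, if the arm or the gripper's body presses on something with over 40 N, if the wrist force passes 120 N, or if a joint passes its speed limit or range.

## Robot

A 6-joint arm with a two-finger parallel gripper is mounted at the origin on the work surface. World frame = base frame: x ahead of the robot, y to its left, z up, the work surface at z = 0. Lengths are in m, angles in rad, forces in N, time in s.
With the tool pointing down it reaches from about 0.325 to 1 m from the base axis. Payload 5.1 kg.
Tool frame: the origin (TCP) lies at the centre of the arm's flange, where the gripper is bolted on; the fingertips stand 173 mm ahead of it and the grasp point (between the pads) lies 155 mm ahead of it; z points along the fingers, y is the line along which they close (so a half turn about z gives the same grasp; the last joint's range is limited). The gripper opens to 85 mm and grips with 20 to 120 N. Pads are 22 mm wide; open, the fingers measure 114 mm over their backs; the gripper's body (76 mm by 85 mm) begins 54 mm behind the grasp point. The pads swing forward as they close: fully open they stand 13 mm farther back than shut.
Start: joints at [-1.329, 0.124, 1.65, -0, 1.367, -0.083], TCP at [0.207, -0.616, 0.405] pointing down, gripper open.
Joint ranges: [-2.61, 2.61], [-1.02, 2.33], [0.03, 2.71], [-1.35, 4.49], [0.32, 2.68], [-2.91, 2.91]. Speed limits (rad/s): [2.57, 2.57, 3.14, 3.14, 3.14, 3.14].

## Interface

Orientations are given as a unit quaternion [x, y, z, w].
In Python, from rig import ctrl gives the robot as it stands.
- The arm moves only by the tool step_arm, never from a script. Its argument "steps" is a list of rows, each an object of numbers: "dx", "dy", "dz": the shift along the tool's x, y, z normalised to -1 to 1, where 1 is 300 mm; "rx", "ry", "rz": the turn, a rotation vector about the tool's x, y, z normalised to -1 to 1, where 1 is 90 degrees; "grip": the gripper's target within -1 to 1 (shut at 1, half-way at 0, fully open at -1). A call has 1 to 12 rows; each row is the pose to reach, as a shift and turn from the pose commanded when the call began, along the tool's axes at that moment; what a row does not reach only later rows make up. A row lasts 1/8 s, in which the tool goes at most 62.5 mm and 10.7 degrees, less where a joint would pass 70% of its speed; a pose out of reach is approached as far as the arm can. A call with a number of a shift or a turn outside -1 to 1 is refused whole. A call with a gripper value outside its range is refused whole. The fingers move at their own pace and stop on an object; "newtons" is the grip in N (left out, the last holds). Time passes only in rows, so rows that repeat a pose let the fingers close. It gives the time, the measured TCP pose, the force, the opening and the grip force at its end, in the units of the state.
- ctrl.get_obs(): the state, without advancing time (a new reading comes with each control period).
- ctrl.read_camera(name): name is "side" or "top" or "wrist"; returns a dict with "img" (384x512x3 uint8, red, green, blue), "mtx" (3x3 intrinsics, pixels), "eye" and "attitude" of the camera in the world; the wrist camera has in their place "T_tool_cam" (4x4, takes a point from camera to tool coordinates, whose origin is the TCP and whose axes are the flange's). Camera axes: x right, y down, z forward; pixel columns grow to the right and rows downward; lengths in m; the calibration is good to about 2 mm. The wrist camera is an equidistant fisheye: a pixel r from the principal point sees the ray r / f radians off the axis. A picture is of the moment at which its call begins: read the wrist's pose just before it. There is no depth.
- ctrl.sign_off(): hands the job in; it is judged then, once.
The state is a dict: "clock": time; "joint_positions": joint angles; "qd": joint speeds; "effort": joint torques, N m; "tcp_pos": TCP position; "orientation": TCP orientation; "contact_force": force on the tool from outside, world axes, zero at the start; "torque": the same for the moment, N m; "finger_gap": finger opening in m; "finger_force": force on a finger pad.
Only numpy, scipy, OpenCV 4.12 (cv2) and the standard library are available. Lean on these libraries where they do the work, as an engineer would, in place of code of your own. Each camera call takes 0.05 s, during which the arm holds its last target. There are 200 camera calls.

## Working session

There is one attempt and no reset: what is moved stays moved. The work goes in short steps, Python scripts to look and compute and a tool call to move; the robot and the scene stay as the last step left them, time stands still between calls to the robot, and variables do not carry over. Pictures are saved under pics/ and viewed, at most 10 in all, crops included, and the job is handed in when it is done.

Besides the shell and the picture viewer there is one more tool, called by a JSON object that holds its "op" and its "data", one argument or row to a line. step_arm: Moves the arm, as the interface text tells. Its arguments: {"type":"object","properties":{"steps":{"type":"array","items":{"type":"object","properties":{"dx":{"type":"number"},"dy":{"type":"number"},"dz":{"type":"number"},"rx":{"type":"number"},"ry":{"type":"number"},"rz":{"type":"number"},"grip":{"type":"number"}}}},"newtons":{"type":"number"}},"required":["steps"]}

```bash
mkdir -p pics; ls; cat > h.py <<'E'
import numpy as np, cv2
from scipy.spatial.transform import Rotation as R
from rig import ctrl
def snap(name,fn):
    o=ctrl.get_obs(); c=ctrl.read_camera(name); cv2.imwrite('pics/'+fn+'.png',c['img'][:,:,::-1])
    np.savez('pics/'+fn+'.npz',pos=o['tcp_pos'],q=o['orientation'],**c); return c,o
E
python3 - <<'E'
from h import *
for n in ('side','top','wrist'):
    c,o=snap(n,n+'0'); print({k:np.round(v,4).tolist() for k,v in c.items() if k!='img'})
print(o)
a=[cv2.imread(f'pics/{n}0.png') for n in ('side','top')]
cv2.imwrite('pics/both.png',cv2.resize(np.hstack(a),(800,300)))
E
```

```text
pics
{'mtx': [[456.0896, 0.0, 251.6865], [0.0, 456.0896, 194.297], [0.0, 0.0, 1.0]], 'eye': [-0.1298, 0.646, 0.9853], 'attitude': [-0.3407, 0.8549, -0.3634, 0.145]}
{'mtx': [[499.9123, 0.0, 264.5486], [0.0, 499.9123, 190.0499], [0.0, 0.0, 1.0]], 'eye': [0.3932, -0.0047, 1.4209], 'attitude': [-0.6968, 0.7158, -0.0396, 0.0225]}
{'mtx': [[297.3186, 0.0, 258.1885], [0.0, 297.3186, 196.7703], [0.0, 0.0, 1.0]], 'T_tool_cam': [[-0.0007, -0.9492, -0.3146, 0.0813], [1.0, -0.0004, -0.0009, 0.0001], [0.0008, -0.3146, 0.9492, 0.0311], [0.0, 0.0, 0.0, 1.0]]}
{'clock': 0.1, 'joint_positions': array([-1.32859632e+00,  1.24454948e-01,  1.65155276e+00,  9.39108813e-06,
        1.36751223e+00, -8.26058113e-02]), 'qd': array([ 4.74266007e-04, -2.29998349e-03, -3.39679377e-03,  9.13534304e-04,
       -7.67740381e-05, -6.74060709e-04]), 'effort': array([ 4.56008493e-04, -4.24929249e+01, -3.66653109e+01, -6.02415184e-05,
        3.98907127e-03, -1.13234802e-05]), 'tcp_pos': array([ 0.20734596, -0.61580122,  0.40355682]), 'orientation': array([ 9.86841303e-01,  1.61688945e-01, -7.22310207e-05, -9.60943101e-04]), 'contact_force': array([ 0.46171827, -0.76840938, -0.67524102]), 'torque': array([ 0.01486211,  0.02144163, -0.01588294]), 'finger_force': 0.0, 'finger_gap': 0.0853264845535165}
```

View pics/top0.png

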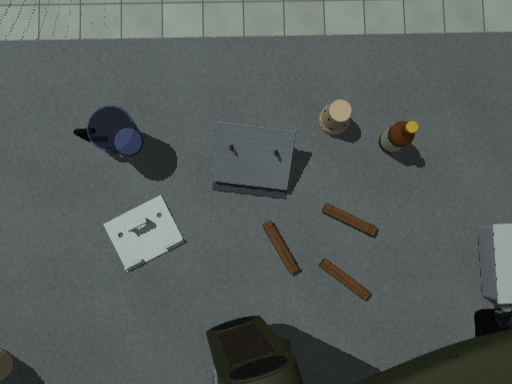

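View pics/side0.png

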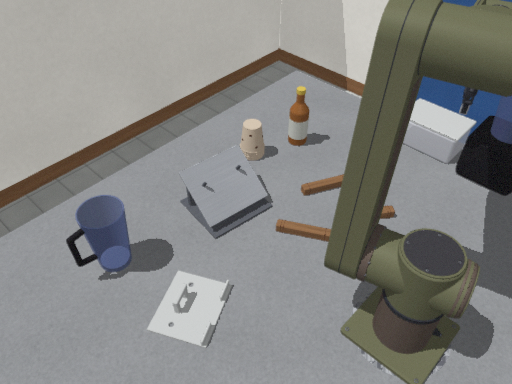

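The top view shows the board at about (255,157), with its pins at (233,149) and (278,153). The rest is at (145,233). There are three sticks, at (350,219), (281,247) and (345,279). The base lies near (268,330), so (350,219) is the farthest, and it is across the stand from the rest. I'll confirm this with numbers and a crop.

```bash
cat >> h.py <<'E'
def ray(c,uv):
    uv=np.array(uv,float).reshape(-1,2); K=c['mtx']
    if 'eye' in c:
        d=np.c_[(uv-K[:2,2])/K[0,0],np.ones(len(uv))]; return np.array(c['eye']),R.from_quat(c['attitude']).apply(d)
    p=(uv-K[:2,2])/K[0,0]; r=np.linalg.norm(p,axis=1)+1e-12
    d=np.c_[p/r[:,None]*np.sin(r)[:,None],np.cos(r)]; T=c['T_tool_cam']; q=R.from_quat(c['q'])
    return np.array(c['pos'])+q.apply(T[:3,3]), q.apply(d@T[:3,:3].T)
def plane(c,uv,z):
    e,d=ray(c,uv); return e+d*((z-e[2])/d[:,2])[:,None]
def tri(c1,u1,c2,u2):
    e1,d1=ray(c1,u1); e2,d2=ray(c2,u2); P=[];G=[]
    for a,b in zip(d1,d2):
        s=np.linalg.lstsq(np.c_[a,-b],e2-e1,rcond=None)[0]; p,q=e1+s[0]*a,e2+s[1]*b; P.append((p+q)/2);G.append(np.linalg.norm(p-q))
    return np.array(P),np.array(G)
def load(f): 
    z=np.load('pics/'+f+'.npz'); return {k:z[k] for k in z}
def blobs(m,amin=80):
    cs=cv2.findContours(m.astype(np.uint8),cv2.RETR_CCOMP,cv2.CHAIN_APPROX_NONE)
    return [(x,h[3]) for x,h in zip(cs[0],cs[1][0]) if cv2.contourArea(x)>=amin]
E
python3 - <<'E'
from h import *
np.set_printoptions(precision=4,suppress=True)
t=load('top0'); s=load('side0')
for n,c in (('top',t),('side',s)):
    hsv=cv2.cvtColor(c['img'],cv2.COLOR_RGB2HSV)
    m=(hsv[...,0]<14)&(hsv[...,1]>110)&(hsv[...,2]>50)
    for b,_ in blobs(m,150):
        r=cv2.minAreaRect(b); P=plane(c,[r[0]],.028)[0]; print(n,'brown',np.round(r[0],1),np.round(r[1],1),P,'dist',np.hypot(*P[:2]), plane(c,cv2.boxPoints(r),.02)[:,:2].round(3).tolist())
    m=(hsv[...,1]<40)&(hsv[...,2]>150); m[:100]=0
    for b,h in blobs(m,6):
        r=cv2.minAreaRect(b); print(n,'white',h>=0,cv2.contourArea(b),np.round(r[0],1),np.round(r[1],1),plane(c,[r[0]],.006)[0])
up=lambda im,x,y,w,h,k: cv2.resize(im[y:y+h,x:x+w,::-1],None,fx=k,fy=k,interpolation=cv2.INTER_CUBIC)
A=up(t['img'],200,105,190,150,4); cv2.imwrite('pics/cropA.png',A)
B=up(s['img'],170,130,200,140,4); cv2.imwrite('pics/cropB.png',B)
E
```

```text
top brown [397. 133.] [22. 18.] [ 0.6684 -0.4212  0.028 ] dist 0.7900608475140461 [[0.703, -0.399], [0.701, -0.451], [0.638, -0.448], [0.639, -0.396]]
top white False 1183.5 [502. 263.] [78. 18.] [ 0.2922 -0.7083  0.006 ]
top white False 3181.0 [142.8 233.1] [52.8 65.7] [0.4049 0.3042 0.006 ]
top white True 34.0 [120.  234.5] [6.4 6.4] [0.4027 0.3678 0.006 ]
top white True 278.0 [142.6 228.5] [15.6 28. ] [0.4177 0.3046 0.006 ]
top white True 28.0 [158.5 214.5] [5.7 5.7] [0.4558 0.2599 0.006 ]
side brown [ 69.2 163.4] [ 13.1 161.1] [1.0849 0.2282 0.028 ] dist 1.1086537782014905 [[1.129, 0.459], [1.129, -0.076], [1.055, -0.048], [1.067, 0.469]]
side brown [290.7  67.9] [124.   34.1] [ 0.9662 -0.7508  0.028 ] dist 1.2236149922797372 [[1.097, -0.504], [1.306, -0.724], [0.844, -1.043], [0.687, -0.796]]
side white False 8.0 [229.5 337.9] [2.4 7.8] [0.2752 0.2944 0.006 ]
side white False 2218.0 [468. 358.] [50. 86.] [-0.1503 -0.041   0.006 ]
side white True 7.0 [483. 382.] [2.8 2.8] [-0.198  -0.0109  0.006 ]
side white True 11.5 [465.8 377.2] [4.2 3.5] [-0.1662  0.0048  0.006 ]
side white T
[... 28230 characters left out ...]
hite True 1182.0 [255.4 142. ] [49.  35.1] [ 0.7424 -0.2928  0.006 ]
side white True 20.0 [263.5 114. ] [6.4 4.9] [ 0.8387 -0.4405  0.006 ]
side white True 7.0 [345.5 109.5] [2.8 2.8] [ 0.6309 -0.6792  0.006 ]
side white True 7.0 [335. 109.] [2.8 2.8] [ 0.6622 -0.6544  0.006 ]
side white True 11.5 [353.2 109.3] [3.5 4.2] [ 0.6103 -0.7011  0.006 ]
side white True 11.5 [354.8 105.3] [4.2 3.5] [ 0.622  -0.7283  0.006 ]
side white True 7.5 [276.8 104.8] [3.5 2.8] [ 0.844  -0.5228  0.006 ]
side white True 49.5 [347. 105.] [12.  8.] [ 0.6448 -0.7091  0.006 ]
side white True 20.5 [322.5 104. ] [4.9 6.4] [ 0.7182 -0.6493  0.006 ]
side white False 7886.0 [ 88. 145.] [ 90. 176.] [1.1543 0.1211 0.006 ]
```

View pics/cropA.png

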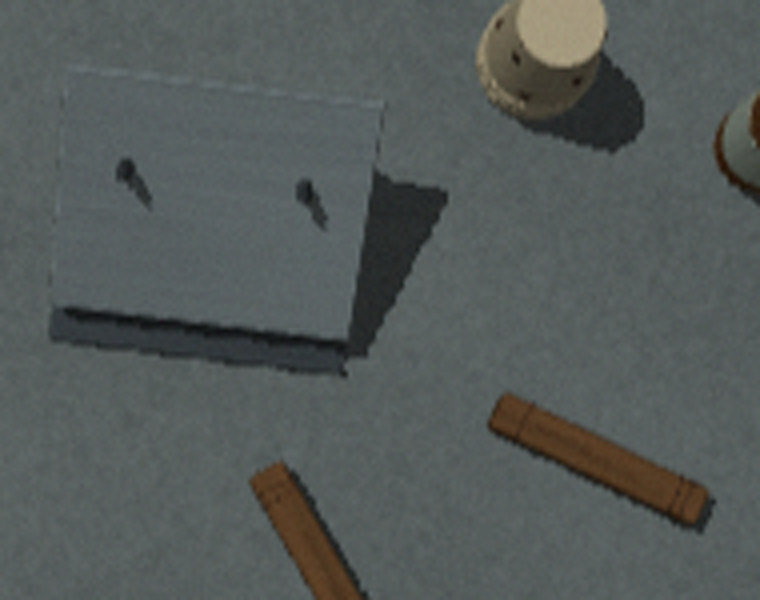

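View pics/cropB.png

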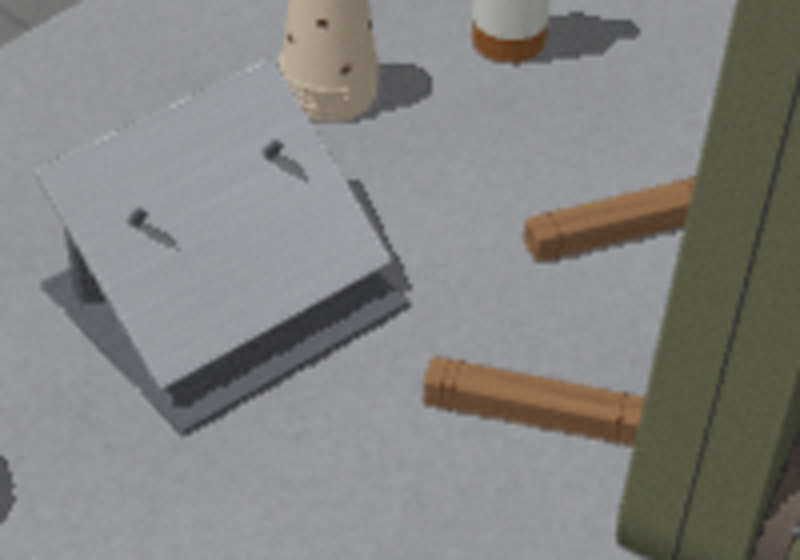

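Crop A confirms the far stick at crop (600,460), which is full-frame (350,220). It is a square brown stick to the right of the stand, so it is the muddler. I can read the board corners and pins in both crops, so next I'll triangulate them, along with the rest's holes and handle. The holes in the top view are at (120,234.5) and (158.5,214.5).

```bash
python3 - <<'E'
from h import *
np.set_printoptions(precision=4,suppress=True)
t=load('top0'); s=load('side0')
f=lambda L,o:(np.array(L)+.5)/4-.5+np.array(o)
T=f([(68,68),(384,103),(349,341),(51,305),(125,165),(303,188)],(200,105))
S=f([(39,170),(272,60),(391,260),(165,388),(137,215),(271,149)],(170,130))
P,g=tri(t,T,s,S); print(P,g)
C=P[:4].mean(0); x=(P[0]+P[1]-P[2]-P[3])/2; y=(P[0]+P[3]-P[1]-P[2])/2
print('C',C,'lx',np.linalg.norm(x),'ly',np.linalg.norm(y),'slope',np.degrees(np.arcsin(x[2]/np.linalg.norm(x))),'yaw x',np.degrees(np.arctan2(x[1],x[0])),'yaw y',np.degrees(np.arctan2(-y[0],y[1])))
# muddler
for n,c in (('top',t),('side',s)):
    hsv=cv2.cvtColor(c['img'],cv2.COLOR_RGB2HSV); im=c['img'].astype(int)
    m=(im[...,0]>1.6*im[...,2])&(im[...,0]>50)
    for b,_ in blobs(m,150):
        r=cv2.minAreaRect(b)
        if 180<r[0][1]<300: print(n,np.round(r,1) if 0 else [np.round(q,1).tolist() for q in r],plane(c,[r[0]],.024)[0],'d',np.hypot(*plane(c,[r[0]],.024)[0][:2]),'box',plane(c,cv2.boxPoints(r),.02)[:,:2].round(3).tolist())
# rest holes
im=s['img'].astype(int).min(2); m=im>175; 
m[:260]=0; m[:,:140]=0; m[:,250:]=0
for b,h in blobs(m,8):
    r=cv2.minAreaRect(b); print('side rest',h>=0,cv2.contourArea(b),np.round(r[0],1),np.round(r[1],1))
E
```

```text
[[ 0.6874  0.0821  0.1366]
 [ 0.6601 -0.1237  0.1332]
 [ 0.5139 -0.1019  0.0343]
 [ 0.5433  0.1038  0.0347]
 [ 0.6272  0.0471  0.1082]
 [ 0.6093 -0.0704  0.1075]] [0.0014 0.0018 0.0008 0.0022 0.0027 0.0021]
C [ 0.6012 -0.0099  0.0847] lx 0.1778009272751364 ly 0.20769029444936626 slope 34.3743707005565 yaw x -8.523764646142135 yaw y -7.842969838093775
top [[344.4, 279.0], [58.6, 9.6], 36.9] [ 0.2624 -0.2545  0.024 ] d 0.36556776075671343 box [[0.302, -0.183], [0.323, -0.2], [0.222, -0.327], [0.202, -0.31]]
top [[280.2, 246.9], [57.2, 9.9], 60.3] [ 0.3558 -0.0794  0.024 ] d 0.3645906766961036 box [[0.419, -0.03], [0.432, -0.054], [0.293, -0.129], [0.28, -0.105]]
top [[349.3, 219.3], [57.2, 9.6], 25.9] [ 0.4274 -0.2755  0.024 ] d 0.5084740105351917 box [[0.453, -0.199], [0.477, -0.211], [0.402, -0.354], [0.379, -0.341]]
side [[302.7, 229.6], [54.2, 11.5], 11.0] [ 0.3542 -0.0729  0.024 ] d 0.3616564912961035 box [[0.412, -0.021], [0.436, -0.058], [0.301, -0.131], [0.28, -0.093]]
side [[322.9, 184.6], [10.4, 43.7], 76.0] [ 0.4259 -0.2616  0.024 ] d 0.49984582626293095 box [[0.478, -0.216], [0.412, -0.348], [0.378, -0.314], [0.444, -0.186]]
side rest False 34.5 [182.3 301.9] [ 4.9 10.3]
side rest False 3578.0 [189.2 305.2] [61.5 75.6]
side rest True 30.5 [170.8 324.3] [5.7 6.4]
side rest True 398.0 [184.9 300.6] [18.5 30.4]
side rest True 23.5 [190.3 284.3] [4.9 5.7]
```

```bash
cat >> h.py <<'E'
def rot(yaw,tilt=0):  # tool x at yaw (deg) level, z down, tilted so z leans by tilt deg away along tool y (slope up tool y)
    y=np.radians(yaw); X=np.array([np.cos(y),np.sin(y),0]); Z=np.array([0,0,-1.]); M=np.c_[X,np.cross(Z,X),Z]
    return R.from_matrix(M)*R.from_rotvec([np.radians(tilt),0,0])
def go(p,r,frm=None):
    o=ctrl.get_obs(); p0,q0=(o['tcp_pos'],R.from_quat(o['orientation'])) if frm is None else frm
    d=q0.inv().apply(np.array(p)-p0)/.3; w=(q0.inv()*r).as_rotvec()/(np.pi/2)
    print('row',np.round(d,4).tolist(),np.round(w,4).tolist(),'| m',np.round(np.linalg.norm(d)*.3,3),'deg',np.round(np.linalg.norm(w)*90,1)); return p,r
E
python3 - <<'E'
from h import *
np.set_printoptions(precision=4,suppress=True)
t=load('top0'); s=load('side0')
P,g=tri(t,[(120,234.5),(158.5,214.5)],s,[(170.8,324.3),(190.3,284.3)]); print(P,g,np.linalg.norm(P[0]-P[1]))
y=P[0]-P[1]; print('yaw of toolx',np.degrees(np.arctan2(y[1],y[0])),P.mean(0))
a=go([.42,-.1,.40],rot(70)); go([*P.mean(0)[:2],.35],rot(117),a)
E
```

```text
[[0.4021 0.3669 0.0071]
 [0.4553 0.2593 0.0064]] [0.0017 0.0016] 0.11997665589475713
yaw of toolx 116.29202496357759 [0.4287 0.3131 0.0067]
row [1.2205, -1.4034, 0.0149] [-0.0009, -0.0006, -0.571] | m 0.558 deg 51.4
row [1.3038, -0.4437, 0.1667] [0.0, 0.0, -0.5222] | m 0.416 deg 47.0
```

{"op": "step_arm", "data": {
  "steps": [
    {"dx": 0.61,"dy": -0.7,"dz": 0,"rz": -0.29,"grip": -1},
    {"dx": 0.61,"dy": -0.7,"dz": 0,"rz": -0.29,"grip": -1},
    {"dx": 0.61,"dy": -0.7,"dz": 0,"rz": -0.29,"grip": -1},
    {"dx": 0.61,"dy": -0.7,"dz": 0,"rz": -0.29,"grip": -1},
    {"dx": 0.8,"dy": -0.92,"dz": 0,"rz": -0.37,"grip": -1},
    {"dx": 0.87,"dy": -1.0,"dz": 0,"rz": -0.41,"grip": -1}
  ]
}}

```text
invalid input
```

```bash
python3 - <<'E'
from h import *
print(ctrl.get_obs()['tcp_pos'])
go([.44,.08,.38],rot(95)); go([.4287,.3131,.35],rot(116.5))
E
```

```text
[ 0.20734616 -0.61583673  0.403716  ]
row [1.4751, -1.9506, 0.0825] [-0.0008, -0.0008, -0.8488] | m 0.734 deg 76.4
row [1.6873, -2.6988, 0.1837] [-0.0007, -0.001, -1.0877] | m 0.956 deg 97.9
```

{"op": "step_arm", "data": {
  "steps": [
    {"dx": 0.61,"dy": -0.7,"dz": 0,"rx": 0,"ry": 0,"rz": -0.29,"grip": -1},
    {"dx": 0.61,"dy": -0.7,"dz": 0,"rx": 0,"ry": 0,"rz": -0.29,"grip": -1},
    {"dx": 0.61,"dy": -0.7,"dz": 0,"rx": 0,"ry": 0,"rz": -0.29,"grip": -1},
    {"dx": 0.61,"dy": -0.7,"dz": 0,"rx": 0,"ry": 0,"rz": -0.29,"grip": -1}
  ],
  "newtons": 60
}}

```text
clock: 0.65
tcp_pos: [0.3032, -0.3831, 0.4044]
orientation: [0.925, 0.38, 0.0, -0.0]
contact_force: [1.6, 0.0, 0.3]
finger_gap: 0.0852
finger_force: 0.0
```

```bash
python3 - <<'E'
from h import *
print(ctrl.get_obs()['tcp_pos'])
go([.44,.08,.38],rot(95)); go([.4287,.3131,.35],rot(116.5))
E
```

```text
[ 0.30321557 -0.38306442  0.40436949]
row [1.4098, -0.7764, 0.0819] [-0.0, -0.0003, -0.5589] | m 0.483 deg 50.3
row [1.9295, -1.3552, 0.1822] [0.0, -0.0003, -0.7978] | m 0.709 deg 71.8
```

{"op": "step_arm", "data": {
  "steps": [
    {"dx": 0.95,"dy": -0.52,"dz": 0.06,"rx": 0,"ry": 0,"rz": -0.38,"grip": -1},
    {"dx": 0.95,"dy": -0.52,"dz": 0.06,"rx": 0,"ry": 0,"rz": -0.38,"grip": -1},
    {"dx": 0.95,"dy": -0.52,"dz": 0.06,"rx": 0,"ry": 0,"rz": -0.38,"grip": -1},
    {"dx": 0.95,"dy": -0.52,"dz": 0.06,"rx": 0,"ry": 0,"rz": -0.38,"grip": -1},
    {"dx": 0.95,"dy": -0.52,"dz": 0.06,"rx": 0,"ry": 0,"rz": -0.38,"grip": -1},
    {"dx": 0.95,"dy": -0.52,"dz": 0.06,"rx": 0,"ry": 0,"rz": -0.38,"grip": -1}
  ]
}}

```text
clock: 1.4
tcp_pos: [0.3958, -0.0707, 0.3863]
orientation: [0.77, 0.638, -0.0, -0.0]
contact_force: [-0.8, -0.4, 0.3]
finger_gap: 0.0854
finger_force: 0.0
```

```bash
python3 - <<'E'
from h import *
go([.4287,.3131,.35],rot(116.5))
E
```

```text
row [1.2771, -0.1311, 0.1214] [-0.0002, -0.0003, -0.414] | m 0.387 deg 37.3
```

{"op": "step_arm", "data": {
  "steps": [
    {"dx": 0.9,"dy": -0.09,"dz": 0.08,"rx": 0,"ry": 0,"rz": -0.29,"grip": -1},
    {"dx": 0.9,"dy": -0.09,"dz": 0.08,"rx": 0,"ry": 0,"rz": -0.29,"grip": -1},
    {"dx": 0.9,"dy": -0.09,"dz": 0.08,"rx": 0,"ry": 0,"rz": -0.29,"grip": -1},
    {"dx": 0.9,"dy": -0.09,"dz": 0.08,"rx": 0,"ry": 0,"rz": -0.29,"grip": -1},
    {"dx": 0.9,"dy": -0.09,"dz": 0.08,"rx": 0,"ry": 0,"rz": -0.29,"grip": -1}
  ]
}}

```text
clock: 2.02
tcp_pos: [0.4212, 0.1985, 0.3621]
orientation: [0.608, 0.794, -0.0, -0.0]
contact_force: [-0.0, -0.9, 0.2]
finger_gap: 0.0852
finger_force: 0.0
```

```bash
python3 - <<'E'
from h import *
go([.4287,.3131,.35],rot(116.5))
E
```

```text
row [0.3622, 0.1241, 0.0403] [-0.0006, 0.0, -0.126] | m 0.115 deg 11.3
```

{"op": "step_arm", "data": {
  "steps": [
    {"dx": 0.36,"dy": 0.12,"dz": 0.04,"rx": 0,"ry": 0,"rz": -0.126,"grip": -1},
    {"dx": 0.36,"dy": 0.12,"dz": 0.04,"rx": 0,"ry": 0,"rz": -0.126,"grip": -1},
    {"dx": 0.36,"dy": 0.12,"dz": 0.04,"rx": 0,"ry": 0,"rz": -0.126,"grip": -1},
    {"dx": 0.36,"dy": 0.12,"dz": 0.04,"rx": 0,"ry": 0,"rz": -0.126,"grip": -1}
  ]
}}

```text
clock: 2.52
tcp_pos: [0.4283, 0.3095, 0.3503]
orientation: [0.528, 0.85, -0.001, 0.0]
contact_force: [-1.0, -0.9, 0.2]
finger_gap: 0.0856
finger_force: 0.0
```

```bash
python3 - <<'E'
from h import *
np.set_printoptions(precision=4,suppress=True)
c,o=snap('wrist','w1'); print(o['tcp_pos'],np.abs(o['qd']).max())
c=load('w1')
m=c['img'].min(2)>130
for b,h in blobs(m,40):
    r=cv2.minAreaRect(b); print(h>=0,cv2.contourArea(b),np.round(r[0],1),np.round(r[1],1),plane(c,[r[0]],.006)[0])
E
```

```text
[0.4283 0.3095 0.3503] 0.020202355579290315
False 129.5 [195.2 325.9] [12.5 32.8] [0.4438 0.0749 0.006 ]
False 68.5 [ 97.5 206.5] [ 9. 25.] [0.2643 0.1884 0.006 ]
False 44.5 [ 61.2 209.2] [13.1 13.3] [0.2112 0.157  0.006 ]
False 185.5 [121.5 201.5] [19. 17.] [0.2938 0.2106 0.006 ]
False 120.0 [455.2 192.4] [15.2 24.1] [0.6649 0.4075 0.006 ]
False 73.5 [110.5 182.5] [15.  9.] [0.2728 0.2269 0.006 ]
False 70.5 [448. 169.] [12. 18.] [0.6346 0.4265 0.006 ]
False 44.0 [110. 164.] [10. 10.] [0.265  0.2481 0.006 ]
False 88.0 [400.4 158.3] [14.6 15.5] [0.565  0.4036 0.006 ]
False 83.5 [154.5 110. ] [14. 15.] [0.2943 0.3277 0.006 ]
False 42.0 [144.1  88.7] [15.6  8.1] [0.2732 0.3446 0.006 ]
False 120.5 [326.1  81.5] [14.  18.7] [0.446  0.4342 0.006 ]
False 74.5 [203.8  77.8] [11.8 20.4] [0.3301 0.3806 0.006 ]
False 78.5 [220.6  71.6] [12.7 14.4] [0.3434 0.3937 0.006 ]
False 49.5 [142.6  62.4] [ 9.3 15.6] [0.259  0.3705 0.006 ]
False 56.0 [352.6  56.1] [15.8 14.9] [0.4587 0.4741 0.006 ]
False 143.0 [193.2  61.6] [18.1 32.6] [0.312  0.3919 0.006 ]
False 42965.0 [253.9 180.4] [257.8 311.2] [0.42
[... 1713 characters left out ...]
 [350.4 133.3] [14.5 18.9] [0.4961 0.3982 0.006 ]
True 77.5 [262.3 119.8] [11.3  9.2] [0.4049 0.3666 0.006 ]
True 48.5 [339.5 118.5] [ 5. 13.] [0.4774 0.4062 0.006 ]
True 383.5 [324.3 124.4] [44.6 23.1] [0.4657 0.3926 0.006 ]
True 165.0 [351.9 106.4] [12.7 23.8] [0.4834 0.4247 0.006 ]
True 80.5 [347.   94.5] [16.1  8.5] [0.4725 0.4333 0.006 ]
True 70.0 [241.   87.5] [18.  7.] [0.37   0.3875 0.006 ]
True 65.0 [276.   84.5] [10.6  9.2] [0.401  0.4063 0.006 ]
True 51.5 [280.8  78.8] [10.6  7.1] [0.4027 0.414  0.006 ]
True 114.0 [250.9  74.1] [19.6  9.8] [0.3729 0.4047 0.006 ]
False 69.0 [304.3  31.8] [14.  22.6] [0.4017 0.4715 0.006 ]
False 120.5 [273.3  33.7] [24.7 19.2] [0.3743 0.4542 0.006 ]
```

View pics/w1.png

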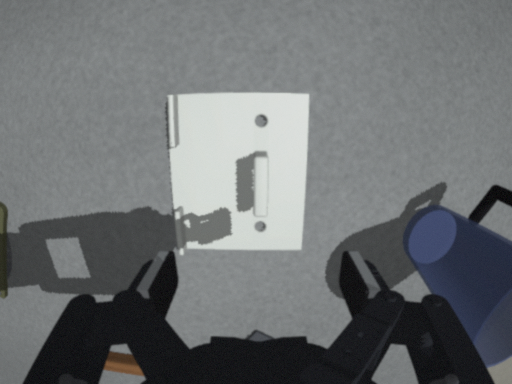

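The wrist view shows the rest upright. Its holes are at (262,120) and (261.5,226.5), the handle bar is at about (261,184), and the lip is on the left. The jar is clear at the right.

```bash
python3 - <<'E'
from h import *
np.set_printoptions(precision=4,suppress=True)
c=load('w1'); g=c['img'].min(2).astype(np.uint8)
# bar top face: brightest patch around the handle
for thr in (195,205,215,222):
    m=np.zeros_like(g); m[145:222,250:274]=g[145:222,250:274]>thr
    b=max(blobs(m,20),key=lambda x:cv2.contourArea(x[0]))[0]; r=cv2.minAreaRect(b); print(thr,[np.round(q,1) for q in r],plane(c,[r[0]],.052)[0])
print(plane(c,[(261.3,152),(261,215)],.052))
print(g[184,248:276],g[160,248:276])
go([.4314,.3124,.199],rot(116.1))
E
```

```text
195 [array([261.5, 183. ]), array([76., 23.]), np.float64(90.0)] [0.4287 0.316  0.052 ]
205 [array([261.5, 183. ]), array([76., 23.]), np.float64(90.0)] [0.4287 0.316  0.052 ]Traceback (most recent call last):
  File "<stdin>", line 7, in <module>
ValueError: max() iterable argument is empty
```

```bash
python3 - <<'E'
from h import *
go([.430,.3135,.199],rot(116.2))
E
```

```text
row [0.0108, 0.0118, 0.5051] [-0.0004, 0.0003, 0.0008] | m 0.152 deg 0.1
```

{"op": "step_arm", "data": {
  "steps": [
    {"dx": 0.011,"dy": 0.012,"dz": 0.3,"rx": 0,"ry": 0,"rz": 0,"grip": -1},
    {"dx": 0.011,"dy": 0.012,"dz": 0.4,"rx": 0,"ry": 0,"rz": 0,"grip": -1},
    {"dx": 0.011,"dy": 0.012,"dz": 0.505,"rx": 0,"ry": 0,"rz": 0,"grip": -1},
    {"dx": 0.011,"dy": 0.012,"dz": 0.505,"rx": 0,"ry": 0,"rz": 0,"grip": -1},
    {"dx": 0.011,"dy": 0.012,"dz": 0.505,"rx": 0,"ry": 0,"rz": 0,"grip": 0},
    {"dx": 0.011,"dy": 0.012,"dz": 0.505,"rx": 0,"ry": 0,"rz": 0,"grip": 1},
    {"dx": 0.011,"dy": 0.012,"dz": 0.505,"rx": 0,"ry": 0,"rz": 0,"grip": 1},
    {"dx": 0.011,"dy": 0.012,"dz": 0.505,"rx": 0,"ry": 0,"rz": 0,"grip": 1},
    {"dx": 0.011,"dy": 0.012,"dz": 0.505,"rx": 0,"ry": 0,"rz": 0,"grip": 1}
  ],
  "newtons": 80
}}

```text
clock: 3.7
tcp_pos: [0.4299, 0.315, 0.2003]
orientation: [0.527, 0.85, 0.0, 0.0]
contact_force: [-1.1, -1.8, 5.7]
finger_gap: 0.0129
finger_force: 81.3
```

{"op": "step_arm", "data": {
  "steps": [
    {"dx": 0,"dy": 0,"dz": -0.1,"rx": 0,"ry": 0,"rz": 0,"grip": 1},
    {"dx": 0,"dy": 0,"dz": -0.3,"rx": 0,"ry": 0,"rz": 0,"grip": 1},
    {"dx": 0,"dy": 0,"dz": -0.5,"rx": 0,"ry": 0,"rz": 0,"grip": 1},
    {"dx": 0,"dy": 0,"dz": -0.7,"rx": 0,"ry": 0,"rz": 0,"grip": 1},
    {"dx": 0,"dy": 0,"dz": -0.7,"rx": 0,"ry": 0,"rz": 0,"grip": 1},
    {"dx": 0,"dy": 0,"dz": -0.7,"rx": 0,"ry": 0,"rz": 0,"grip": 1}
  ]
}}

```text
clock: 4.45
tcp_pos: [0.4292, 0.3145, 0.4072]
orientation: [0.527, 0.85, -0.001, -0.001]
contact_force: [-0.1, 0.1, -4.0]
finger_gap: 0.0126
finger_force: 79.9
```

```bash
cat >> h.py <<'E'
BY=-8.2; S=np.radians(35)
def board():
    Rz=R.from_euler('z',BY,degrees=True); return np.array([.6012,-.0099,.085]),Rz.apply([np.cos(S),0,np.sin(S)]),Rz.apply([0,1,0]),Rz.apply([-np.sin(S),0,np.cos(S)])
E
python3 - <<'E'
from h import *
np.set_printoptions(precision=4,suppress=True)
snap('wrist','w2'); c=load('w2'); o=ctrl.get_obs(); print(o['tcp_pos'],o['contact_force'],o['finger_gap'])
C,x,y,z=board(); M=rot(90+BY,35); print(M.as_matrix()-np.c_[y,x,-z])
H=C+.025*x+.2003*z; print('home TCP',H)
go(H+.14*z,M); go([.43,.2,.42],rot(100,17)); 
E
```

```text
[0.4291 0.3144 0.406 ] [ 0.2945 -0.1951 -4.6528] 0.012532057200079327
[[-0.      0.     -1.1354]
 [ 0.      0.      0.1636]
 [ 0.     -1.1472 -0.    ]]
home TCP [0.5078 0.0036 0.2634]
row [-0.893, -0.445, 0.0956] [0.3738, 0.1184, 0.3713] | m 0.301 deg 48.6
row [-0.3431, -0.1668, -0.0457] [0.1844, 0.0277, 0.1803] | m 0.115 deg 23.3
```

View pics/w2.png

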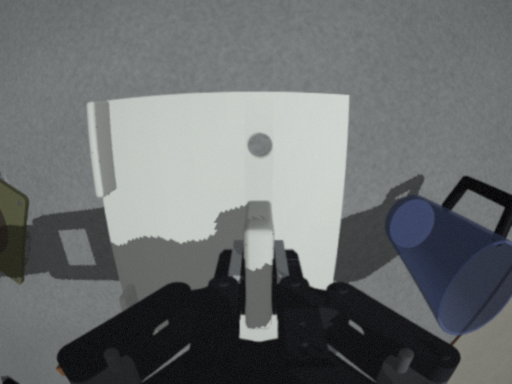

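The rest is held square in the gripper, with its visible hole at (260,145). The tilt sign was wrong, so I'm correcting it before moving.

```bash
python3 - <<'E'
from h import *
np.set_printoptions(precision=4,suppress=True)
c=load('w2'); g=c['img'].min(2); 
m=np.zeros_like(g); m[125:165,240:282]=g[125:165,240:282]<165
b=max(blobs(m,20),key=lambda v:cv2.contourArea(v[0]))[0]; (u,v),r=cv2.minEnclosingCircle(b); print(u,v,r)
T=c['T_tool_cam']; c['pos']=np.zeros(3); c['q']=np.array([0,0,0,1.])
P=plane(c,[(u,v),(112,99),(348,95),(340,220)],.1943); print('hole, corners (tool)',P)
C,x,y,z=board(); M=rot(90+BY,-35); print(np.abs(M.as_matrix()-np.c_[y,x,-z]).max())
H=C+.025*x+.2003*z; print('home TCP',H)
go(H+.13*z,M); a=go([.43,.16,.42],rot(100,-17)); go(H+.13*z,M,a)
E
```

```text
259.3993835449219 145.01829528808594 12.54616928100586
hole, corners (tool) [[ 0.0567  0.0012  0.1943]
 [ 0.0868 -0.0849  0.1943]
 [ 0.086   0.0503  0.1943]
 [ 0.0117  0.0504  0.1943]]
3.3306690738754696e-16
home TCP [0.5078 0.0036 0.2634]
row [-0.9039, -0.4291, 0.1228] [-0.38, -0.1161, 0.3723] | m 0.302 deg 49.0
row [-0.4626, -0.226, -0.0454] [-0.1908, -0.0263, 0.1805] | m 0.155 deg 23.8
row [-0.4809, -0.1171, 0.1388] [-0.1983, -0.089, 0.1825] | m 0.154 deg 25.5
```

{"op": "step_arm", "data": {
  "steps": [
    {"dx": -0.45,"dy": -0.215,"dz": 0.03,"rx": -0.19,"ry": -0.058,"rz": 0.186,"grip": 1},
    {"dx": -0.45,"dy": -0.215,"dz": 0.03,"rx": -0.19,"ry": -0.058,"rz": 0.186,"grip": 1},
    {"dx": -0.45,"dy": -0.215,"dz": 0.03,"rx": -0.19,"ry": -0.058,"rz": 0.186,"grip": 1},
    {"dx": -0.9,"dy": -0.43,"dz": 0.12,"rx": -0.38,"ry": -0.116,"rz": 0.372,"grip": 1},
    {"dx": -0.9,"dy": -0.43,"dz": 0.12,"rx": -0.38,"ry": -0.116,"rz": 0.372,"grip": 1},
    {"dx": -0.9,"dy": -0.43,"dz": 0.12,"rx": -0.38,"ry": -0.116,"rz": 0.372,"grip": 1},
    {"dx": -0.9,"dy": -0.43,"dz": 0.12,"rx": -0.38,"ry": -0.116,"rz": 0.372,"grip": 1},
    {"dx": -0.9,"dy": -0.43,"dz": 0.12,"rx": -0.38,"ry": -0.116,"rz": 0.372,"grip": 1},
    {"dx": -0.9,"dy": -0.43,"dz": 0.12,"rx": -0.38,"ry": -0.116,"rz": 0.372,"grip": 1}
  ]
}}

```text
clock: 5.62
tcp_pos: [0.4339, 0.0163, 0.3724]
orientation: [0.72, 0.625, 0.199, 0.227]
contact_force: [0.8, -0.2, -3.0]
finger_gap: 0.0121
finger_force: 79.9
```

```bash
python3 - <<'E'
from h import *
C,x,y,z=board(); M=rot(90+BY,-35); H=C+.025*x+.0025*y+.2003*z
o=ctrl.get_obs(); print(o['tcp_pos'],o['contact_force'])
go(H+.045*z,M)
E
```

```text
[0.43394137 0.01631962 0.37242322] [ 0.79402191 -0.16139203 -2.96644404]
row [0.0002, -0.0045, 0.2908] [0.0012, -0.0024, -0.0002] | m 0.087 deg 0.2
```

{"op": "step_arm", "data": {
  "steps": [
    {"dx": 0,"dy": -0.0045,"dz": 0.15,"rx": 0,"ry": 0,"rz": 0,"grip": 1},
    {"dx": 0,"dy": -0.0045,"dz": 0.29,"rx": 0,"ry": 0,"rz": 0,"grip": 1},
    {"dx": 0,"dy": -0.0045,"dz": 0.29,"rx": 0,"ry": 0,"rz": 0,"grip": 1},
    {"dx": 0,"dy": -0.0045,"dz": 0.29,"rx": 0,"ry": 0,"rz": 0,"grip": 1}
  ]
}}

```text
clock: 6.12
tcp_pos: [0.4828, 0.0094, 0.3019]
orientation: [0.72, 0.624, 0.2, 0.228]
contact_force: [-0.2, -0.4, -3.6]
finger_gap: 0.0127
finger_force: 79.9
```

```bash
python3 - <<'E'
from h import *
C,x,y,z=board(); M=rot(90+BY,-35); H=C+.025*x+.0025*y+.2003*z
s,o=snap('side','s3'); t,o=snap('top','t3'); w,o=snap('wrist','w3'); print(o['tcp_pos'],o['contact_force'])
go(H+.005*z,M)
up=lambda im,u,v,W,h,k: cv2.resize(im[v:v+h,u:u+W,::-1],None,fx=k,fy=k,interpolation=cv2.INTER_CUBIC)
a=up(t['img'],195,85,120,120,3.3333); b=up(s['img'],155,110,120,120,3.3333); cv2.imwrite('pics/c3.png',np.hstack([a,b]))
E
```

```text
[0.4828744  0.0092189  0.30333057] [-0.80144067 -0.84446491 -3.34635881]
row [0.0014, -0.0079, 0.1412] [0.0049, -0.0022, -0.0007] | m 0.042 deg 0.5
```

View pics/c3.png

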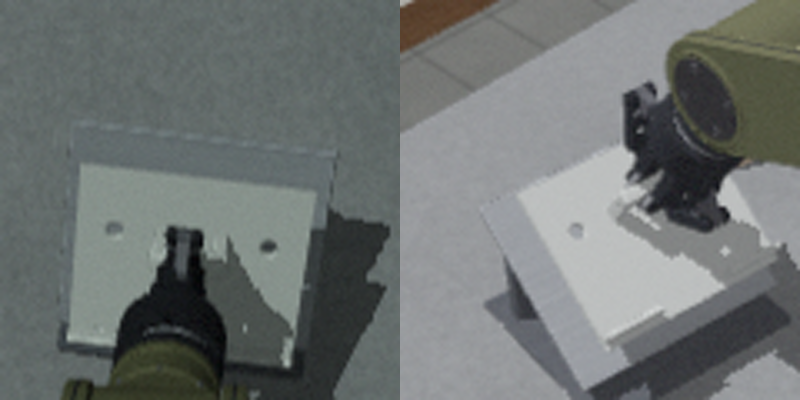

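The crops show the rest 45 mm above the board, with the left hole at crop (114,228) top and (575,230) side, and the right hole at (268,246) top. I'll compare these against the pins in the board frame.

```bash
python3 - <<'E'
from h import *
np.set_printoptions(precision=1,suppress=True)
C,x,y,z=board(); B=np.c_[x,y,z]; t=load('t3'); s=load('s3'); t0=load('top0'); s0=load('side0')
def cen(c,u,v,k=4):
    g=c['img'].astype(float).mean(2)[v-k:v+k+1,u-k:u+k+1]; ref=np.percentile(g,70); w=np.clip(ref-12-g,0,None); yy,xx=np.mgrid[-k:k+1,-k:k+1]; return (u+(w*xx).sum()/w.sum(),v+(w*yy).sum()/w.sum())
hl_t=cen(t,229,153); hr_t=cen(t,275,159); hl_s=cen(s,207,179); print(hl_t,hr_t,hl_s)
P,g=tri(t,[hl_t],s,[hl_s]); print('left hole board mm',(P-C)@B*1e3,g*1e3)
# plane d above the board (plate top face), rays from each
def bp(c,uv,d):
    e,r=ray(c,uv); k=(d-(e-C)@z)/(r@z); return ((e+r*k[:,None])-C)@B*1e3
print('holes on d=51: top',bp(t,[hl_t,hr_t],.048),'side',bp(s,[hl_s],.048))
# pins: dark head (tip part) in both pictures
f=lambda L,o:(np.array(L)+.5)/4-.5+np.array(o)
print('pin marks at d=.022: top',bp(t0,f([(125,165),(303,188)],(200,105)),.022),'side',bp(s0,f([(137,215),(271,149)],(170,130)),.022))
hd=f([(68,68),(384,103),(349,341),(51,305)],(200,105)); print('corners top',bp(t0,hd,0),'side',bp(s0,f([(39,170),(272,60),(391,260),(165,388)],(170,130)),0))
o=ctrl.get_obs(); print('TCP in board',(o['tcp_pos']-C)@B*1e3)
E
```

```text
(np.float64(228.586917562724), np.float64(152.83243727598565)) (np.float64(275.0178432893716), np.float64(158.50193948797516)) (np.float64(207.49122807017545), np.float64(178.30214424951268))
left hole board mm [[28.9 61.5 54.2]] [2.3]
holes on d=51: top [[ 26.7  62.8  48. ]
 [ 26.1 -58.2  48. ]] side [[29.2 57.9 48. ]]
pin marks at d=.022: top [[ 34.8  60.2  22. ]
 [ 33.5 -57.5  22. ]] side [[ 25.   64.3  22. ]
 [ 23.9 -53.   22. ]]
corners top [[  88.8  104.    -0. ]
 [  90.7 -103.3   -0. ]
 [ -89.7 -103.8    0. ]
 [ -88.9  105.2    0. ]] side [[  88.5  102.4   -0. ]
 [  87.6 -103.3   -0. ]
 [ -88.8 -103.4   -0. ]
 [ -89.7  103.     0. ]]
TCP in board [ 27.1   1.9 247.7]
```

```bash
cat >> h.py <<'E'
def tgt(bx,by,d):
    C,x,y,z=board(); return C+bx*x+by*y+(d+.2003)*z, rot(90+BY,-35)
def where():
    C,x,y,z=board(); o=ctrl.get_obs(); B=np.c_[x,y,z]; print('board mm',np.round((o['tcp_pos']-C)@B*1e3,1),'F board',np.round(o['contact_force']@B,1),'clock',o['clock'],'gap',o['finger_gap'])
    q=R.from_quat(o['orientation']); print('tilt err deg',np.round(np.degrees((rot(90+BY,-35).inv()*q).as_rotvec()),2))
E
python3 - <<'E'
from h import *
where(); go(*tgt(.0245,.0012,.020)); go(*tgt(.0245,.0012,.012))
E
```

```text
board mm [ 27.1   1.9 247.7] F board [-2.   0.7 -3.3] clock 6.275 gap 0.012378249572625975
tilt err deg [-0.44  0.2   0.06]
row [-0.0028, -0.0092, 0.0912] [0.0049, -0.0022, -0.0007] | m 0.028 deg 0.5
row [-0.0029, -0.0094, 0.1179] [0.0049, -0.0022, -0.0007] | m 0.035 deg 0.5
```

{"op": "step_arm", "data": {
  "steps": [
    {"dx": -0.003,"dy": -0.009,"dz": 0.04,"rx": 0.005,"ry": -0.002,"rz": 0,"grip": 1},
    {"dx": -0.003,"dy": -0.009,"dz": 0.07,"rx": 0.005,"ry": -0.002,"rz": 0,"grip": 1},
    {"dx": -0.003,"dy": -0.009,"dz": 0.091,"rx": 0.005,"ry": -0.002,"rz": 0,"grip": 1},
    {"dx": -0.003,"dy": -0.009,"dz": 0.105,"rx": 0.005,"ry": -0.002,"rz": 0,"grip": 1},
    {"dx": -0.003,"dy": -0.009,"dz": 0.118,"rx": 0.005,"ry": -0.002,"rz": 0,"grip": 1},
    {"dx": -0.003,"dy": -0.009,"dz": 0.118,"rx": 0.005,"ry": -0.002,"rz": 0,"grip": 1}
  ]
}}

```text
clock: 7.02
tcp_pos: [0.5015, 0.0056, 0.2718]
orientation: [0.721, 0.624, 0.197, 0.227]
contact_force: [8.9, 4.3, -3.4]
finger_gap: 0.0123
finger_force: 79.5
```

```bash
python3 - <<'E'
from h import *
where(); go(*tgt(.0245,.0012,.000))
E
```

```text
board mm [ 24.5   1.1 210.9] F board [ 4.8  5.5 -7.5] clock 7.025 gap 0.012274831280110437
tilt err deg [-0.02  0.04  0.11]
row [0.0003, -0.0, 0.0352] [0.0002, -0.0004, -0.0012] | m 0.011 deg 0.1
```

The rest is over both pins' full diameter (d ≈ 10.6 mm). Small side forces push it +x and +y, so I'll yield that way while pressing home.

{"op": "step_arm", "data": {
  "steps": [
    {"dx": 0.004,"dy": 0.003,"dz": 0.01,"rx": 0,"ry": 0,"rz": 0,"grip": 1},
    {"dx": 0.004,"dy": 0.004,"dz": 0.02,"rx": 0,"ry": 0,"rz": 0,"grip": 1},
    {"dx": 0.004,"dy": 0.004,"dz": 0.03,"rx": 0,"ry": 0,"rz": 0,"grip": 1},
    {"dx": 0.004,"dy": 0.004,"dz": 0.035,"rx": 0,"ry": 0,"rz": 0,"grip": 1},
    {"dx": 0.004,"dy": 0.004,"dz": 0.035,"rx": 0,"ry": 0,"rz": 0,"grip": 1}
  ]
}}

```text
clock: 7.65
tcp_pos: [0.5079, 0.0056, 0.2632]
orientation: [0.722, 0.624, 0.196, 0.226]
contact_force: [6.4, 1.9, -1.2]
finger_gap: 0.0124
finger_force: 79.8
```

```bash
python3 - <<'E'
from h import *
where()
E
```

```text
board mm [ 24.8   2.  200.2] F board [ 4.3  2.8 -4.5] clock 7.65 gap 0.012434215098036737
tilt err deg [ 0.14 -0.01  0.09]
```

{"op": "step_arm", "data": {
  "steps": [
    {"dx": 0.001,"dy": 0.002,"dz": 0.004,"rx": 0,"ry": 0,"rz": 0,"grip": 1},
    {"dx": 0.001,"dy": 0.002,"dz": 0.008,"rx": 0,"ry": 0,"rz": 0,"grip": 1},
    {"dx": 0.001,"dy": 0.002,"dz": 0.008,"rx": 0,"ry": 0,"rz": 0,"grip": 1}
  ]
}}

```text
clock: 8.02
tcp_pos: [0.5089, 0.0057, 0.2631]
orientation: [0.722, 0.625, 0.195, 0.225]
contact_force: [-22.2, 3.9, 21.6]
finger_gap: 0.0125
finger_force: 84.7
```

```bash
python3 - <<'E'
from h import *
where(); print(ctrl.get_obs()['torque'])
E
```

```text
board mm [ 25.5   2.3 199.6] F board [-6.1  0.7 30.6] clock 8.025 gap 0.012547410204722527
tilt err deg [ 0.35 -0.06  0.07]
[ 0.18030807  1.14844047 -0.04772171]
```

{"op": "step_arm", "data": {
  "steps": [
    {"dx": 0,"dy": 0,"dz": -0.004,"rx": 0,"ry": 0,"rz": 0,"grip": 1},
    {"dx": 0,"dy": 0,"dz": -0.004,"rx": 0,"ry": 0,"rz": 0,"grip": 0.2},
    {"dx": 0,"dy": 0,"dz": -0.004,"rx": 0,"ry": 0,"rz": 0,"grip": 0},
    {"dx": 0,"dy": 0,"dz": -0.004,"rx": 0,"ry": 0,"rz": 0,"grip": 0},
    {"dx": 0,"dy": 0,"dz": -0.1,"rx": 0,"ry": 0,"rz": 0,"grip": 0},
    {"dx": 0,"dy": 0,"dz": -0.3,"rx": 0,"ry": 0,"rz": 0,"grip": 0},
    {"dx": 0,"dy": 0,"dz": -0.5,"rx": 0,"ry": 0,"rz": 0,"grip": 0},
    {"dx": 0,"dy": 0,"dz": -0.5,"rx": 0,"ry": 0,"rz": 0,"grip": 0}
  ]
}}

```text
clock: 9.02
tcp_pos: [0.4241, 0.018, 0.3909]
orientation: [0.72, 0.623, 0.2, 0.23]
contact_force: [0.5, -0.5, 0.8]
finger_gap: 0.0427
finger_force: 0.0
```

```bash
python3 - <<'E'
from h import *
np.set_printoptions(precision=4,suppress=True)
snap('wrist','w4'); where()
a=go([.43,-.2,.40],rot(62.3)); go([.4274,-.272,.36],rot(62.3))
E
```

```text
board mm [ 26.9   2.3 350.6] F board [-0.6 -0.2 -0.6] clock 9.075 gap 0.04294638259344483
tilt err deg [-0.15  0.    0.09]
row [-0.7161, 0.1249, 0.0367] [0.3866, -0.0668, 0.2088] | m 0.218 deg 40.0
row [-0.955, 0.0695, 0.1605] [0.3866, -0.0668, 0.2088] | m 0.291 deg 40.0
```

View pics/w4.png

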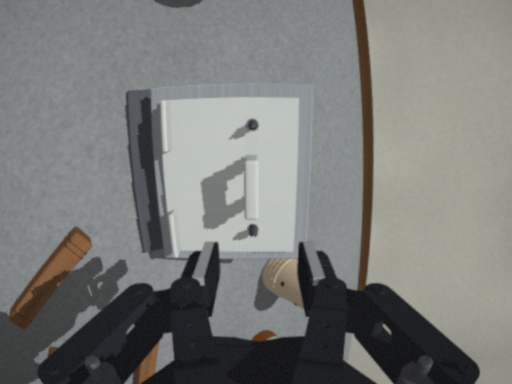

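The rest is hung: both pins show through the holes, at (252,125) and (252,230), and the plate lies on the board. Now I'll go for the muddler.

{"op": "step_arm", "data": {
  "steps": [
    {"dx": -0.48,"dy": 0.035,"dz": 0.0,"rx": 0.193,"ry": -0.033,"rz": 0.104,"grip": -1},
    {"dx": -0.48,"dy": 0.035,"dz": 0.0,"rx": 0.193,"ry": -0.033,"rz": 0.104,"grip": -1},
    {"dx": -0.95,"dy": 0.07,"dz": 0.16,"rx": 0.387,"ry": -0.067,"rz": 0.209,"grip": -1},
    {"dx": -0.95,"dy": 0.07,"dz": 0.16,"rx": 0.387,"ry": -0.067,"rz": 0.209,"grip": -1},
    {"dx": -0.95,"dy": 0.07,"dz": 0.16,"rx": 0.387,"ry": -0.067,"rz": 0.209,"grip": -1},
    {"dx": -0.95,"dy": 0.07,"dz": 0.16,"rx": 0.387,"ry": -0.067,"rz": 0.209,"grip": -1},
    {"dx": -0.95,"dy": 0.07,"dz": 0.16,"rx": 0.387,"ry": -0.067,"rz": 0.209,"grip": -1},
    {"dx": -0.95,"dy": 0.07,"dz": 0.16,"rx": 0.387,"ry": -0.067,"rz": 0.209,"grip": -1}
  ]
}}

```text
clock: 10.07
tcp_pos: [0.4279, -0.2696, 0.3564]
orientation: [0.856, 0.518, -0.003, -0.003]
contact_force: [0.2, 0.6, -1.1]
finger_gap: 0.0853
finger_force: 0.0
```

```bash
python3 - <<'E'
from h import *
np.set_printoptions(precision=4,suppress=True)
snap('wrist','w5'); c=load('w5'); print(c['pos'],c['q'])
im=c['img'].astype(int); m=(im[...,0]>1.6*im[...,2])&(im[...,0]>40)
for b,_ in blobs(m,300):
    r=cv2.minAreaRect(b); bx=cv2.boxPoints(r); P=plane(c,bx,.028)[:,:2]; print([np.round(q,1) for q in r],plane(c,[r[0]],.028)[0]); print(P, np.linalg.norm(P-np.roll(P,1,0),axis=1))
t=load('top0')
# second view: triangulate centre of top face with the overhead picture
E
```

```text
[ 0.4279 -0.2696  0.3564] [ 0.8556  0.5176 -0.0029 -0.0025]
[array([496.5, 224. ]), array([66., 29.]), np.float64(90.0)] [ 0.6957 -0.4751  0.028 ]
[[ 0.6772 -0.4111]
 [ 0.732  -0.439 ]
 [ 0.7229 -0.5561]
 [ 0.662  -0.5157]] [0.1056 0.0615 0.1175 0.0731]
[array([448.4, 188.2]), array([19.1, 47.9]), np.float64(24.9)] [ 0.6257 -0.3809  0.028 ]
[[ 0.5939 -0.3896]
 [ 0.6368 -0.3511]
 [ 0.6596 -0.3727]
 [ 0.6152 -0.4132]] [0.0318 0.0577 0.0314 0.06  ]
[array([138.5, 224.5]), array([119.,  27.]), np.float64(90.0)] [ 0.2785 -0.2504  0.028 ]
[[ 0.3049 -0.1845]
 [ 0.3335 -0.2005]
 [ 0.2431 -0.3258]
 [ 0.2059 -0.3107]] [0.1605 0.0327 0.1546 0.0401]
[array([264.5, 180.5]), array([141.,  25.]), np.float64(90.0)] [ 0.4316 -0.2719  0.028 ]
[[ 0.454  -0.2019]
 [ 0.4759 -0.2133]
 [ 0.4063 -0.352 ]
 [ 0.3811 -0.3388]] [0.1551 0.0247 0.1552 0.0284]
[array([124.7,  60. ]), array([ 30.4, 145.3]), np.float64(29.9)] [ 0.3638 -0.0867  0.028 ]
[[ 0.2789 -0.1028]
 [ 0.4213 -0.0301]
 [ 0.4373 -0.0639]
 [ 0.3005 -0.1371]] [0.0405 0.1598 0.0374 0.1551]
```

```bash
python3 - <<'E'
from h import *
np.set_printoptions(precision=4,suppress=True)
c=load('w5'); t=load('top0')
im=t['img'].astype(int); m=(im[...,0]>1.6*im[...,2])&(im[...,0]>50); b=[cv2.minAreaRect(b) for b,_ in blobs(m,150)]
r=min(b,key=lambda r:abs(r[0][0]-350)+abs(r[0][1]-219)); bx=cv2.boxPoints(r); w=np.array([(264.5,110),(264.5,251)])
e=np.array([bx[np.argsort(bx[:,0])[:2]].mean(0),bx[np.argsort(bx[:,0])[2:]].mean(0)])
P,g=tri(c,w,t,e); print(e,P,g,P.mean(0),'yaw',np.degrees(np.arctan2(*(P[0]-P[1])[1::-1])))
go([.4285,-.276,.180],rot(62.5))
E
```

```text
[[323.5948 206.7732]
 [375.0944 231.7428]] [[ 0.4652 -0.2084 -0.0024]
 [ 0.3913 -0.3478  0.0213]] [0.0009 0.0022] [ 0.4283 -0.2781  0.0095] yaw 62.06324665651398
row [-0.0166, 0.0155, 0.5893] [-0.0042, 0.0017, -0.0016] | m 0.177 deg 0.4
```

{"op": "step_arm", "data": {
  "steps": [
    {"dx": -0.02,"dy": 0.0155,"dz": 0.2,"rx": -0.004,"ry": 0.002,"rz": -0.001,"grip": -1},
    {"dx": -0.02,"dy": 0.0155,"dz": 0.4,"rx": -0.004,"ry": 0.002,"rz": -0.001,"grip": -1},
    {"dx": -0.02,"dy": 0.0155,"dz": 0.53,"rx": -0.004,"ry": 0.002,"rz": -0.001,"grip": -1},
    {"dx": -0.02,"dy": 0.0155,"dz": 0.589,"rx": -0.004,"ry": 0.002,"rz": -0.001,"grip": -1},
    {"dx": -0.02,"dy": 0.0155,"dz": 0.589,"rx": -0.004,"ry": 0.002,"rz": -0.001,"grip": 0},
    {"dx": -0.02,"dy": 0.0155,"dz": 0.589,"rx": -0.004,"ry": 0.002,"rz": -0.001,"grip": 1},
    {"dx": -0.02,"dy": 0.0155,"dz": 0.589,"rx": -0.004,"ry": 0.002,"rz": -0.001,"grip": 1},
    {"dx": -0.02,"dy": 0.0155,"dz": 0.589,"rx": -0.004,"ry": 0.002,"rz": -0.001,"grip": 1}
  ],
  "newtons": 50
}}

```text
clock: 11.12
tcp_pos: [0.4289, -0.2787, 0.1823]
orientation: [0.856, 0.518, 0.001, 0.002]
contact_force: [0.2, -0.8, 5.0]
finger_gap: 0.027
finger_force: 51.6
```

{"op": "step_arm", "data": {
  "steps": [
    {"dx": 0,"dy": 0,"dz": -0.15,"rx": 0,"ry": 0,"rz": 0,"grip": 1},
    {"dx": 0,"dy": 0,"dz": -0.35,"rx": 0,"ry": 0,"rz": 0,"grip": 1},
    {"dx": 0,"dy": 0,"dz": -0.55,"rx": 0,"ry": 0,"rz": 0,"grip": 1},
    {"dx": 0,"dy": 0,"dz": -0.7,"rx": 0,"ry": 0,"rz": 0,"grip": 1},
    {"dx": 0,"dy": 0,"dz": -0.7,"rx": 0,"ry": 0,"rz": 0,"grip": 1}
  ]
}}

```text
clock: 11.75
tcp_pos: [0.4286, -0.2786, 0.3962]
orientation: [0.856, 0.518, 0.002, 0.005]
contact_force: [-0.3, -0.3, -1.2]
finger_gap: 0.0267
finger_force: 50.7
```

```bash
cat >> h.py <<'E'
def tm(bx,by,d):  # muddler underside d above the plate
    C,x,y,z=board(); return C+bx*x+by*y+(d+.006+.1823)*z, rot(90+BY,-35)
E
python3 - <<'E'
from h import *
where(); print(ctrl.get_obs()['contact_force']); go(*tm(-.044,.002,.09))
E
```

```text
board mm [  69.9 -290.6  330.9] F board [-0.9 -0.3 -0.9] clock 11.75 gap 0.026723234527474393
tilt err deg [34.1  -6.13 18.77]
[-0.25073387 -0.28090243 -1.20045638]
row [0.8502, -0.5268, 0.3546] [-0.3788, 0.0681, -0.2085] | m 0.318 deg 39.4
```

{"op": "step_arm", "data": {
  "steps": [
    {"dx": 0.42,"dy": -0.26,"dz": 0.05,"rx": -0.19,"ry": 0.034,"rz": -0.104,"grip": 1},
    {"dx": 0.42,"dy": -0.26,"dz": 0.05,"rx": -0.19,"ry": 0.034,"rz": -0.104,"grip": 1},
    {"dx": 0.85,"dy": -0.527,"dz": 0.15,"rx": -0.379,"ry": 0.068,"rz": -0.208,"grip": 1},
    {"dx": 0.85,"dy": -0.527,"dz": 0.15,"rx": -0.379,"ry": 0.068,"rz": -0.208,"grip": 1},
    {"dx": 0.85,"dy": -0.527,"dz": 0.2,"rx": -0.379,"ry": 0.068,"rz": -0.208,"grip": 1},
    {"dx": 0.85,"dy": -0.527,"dz": 0.354,"rx": -0.379,"ry": 0.068,"rz": -0.208,"grip": 1},
    {"dx": 0.85,"dy": -0.527,"dz": 0.354,"rx": -0.379,"ry": 0.068,"rz": -0.208,"grip": 1},
    {"dx": 0.85,"dy": -0.527,"dz": 0.354,"rx": -0.379,"ry": 0.068,"rz": -0.208,"grip": 1},
    {"dx": 0.85,"dy": -0.527,"dz": 0.354,"rx": -0.379,"ry": 0.068,"rz": -0.208,"grip": 1}
  ]
}}

```text
clock: 12.88
tcp_pos: [0.4071, 0.0204, 0.2864]
orientation: [0.723, 0.623, 0.197, 0.224]
contact_force: [0.4, -0.5, -0.4]
finger_gap: 0.0267
finger_force: 50.6
```

```bash
python3 - <<'E'
from h import *
np.set_printoptions(precision=4,suppress=True)
where(); go(*tm(-.044,.002,.02)); go(*tm(-.044,.002,.0))
# stick seen held: ends in the tool frame
snap('wrist','w6'); c=load('w6'); c['pos']=np.zeros(3); c['q']=np.array([0,0,0,1.])
im=c['img'].astype(int); m=(im[...,0]>1.6*im[...,2])&(im[...,0]>40); m[:, :180]=0; m[:,330:]=0
for b,_ in blobs(m,300):
    r=cv2.minAreaRect(b); print([np.round(q,1) for q in r]); print(plane(c,cv2.boxPoints(r),.1543)*1e3)
E
```

```text
board mm [-45.4   2.3 277.7] F board [ 0.1 -0.4 -0.6] clock 12.875 gap 0.026720978153969427
tilt err deg [0.29 0.19 0.31]
row [-0.0017, 0.0057, 0.2312] [-0.0033, -0.0021, -0.0035] | m 0.069 deg 0.5
row [-0.002, 0.0061, 0.2978] [-0.0033, -0.0021, -0.0035] | m 0.089 deg 0.5
[array([257.5, 223. ]), array([236.,  63.]), np.float64(90.0)]
[[ 79.6372 -12.8885 154.3   ]
 [ 79.6079  12.8314 154.3   ]
 [-47.261   17.9024 154.3   ]
 [-47.3231 -18.369  154.3   ]]
```

The stick is held straight and centred: its far end is 79.6 mm along tool x, against 80 expected. Lowering it now.

{"op": "step_arm", "data": {
  "steps": [
    {"dx": -0.002,"dy": 0.006,"dz": 0.12,"rx": -0.003,"ry": -0.002,"rz": -0.003,"grip": 1},
    {"dx": -0.002,"dy": 0.006,"dz": 0.22,"rx": -0.003,"ry": -0.002,"rz": -0.003,"grip": 1},
    {"dx": -0.002,"dy": 0.006,"dz": 0.26,"rx": -0.003,"ry": -0.002,"rz": -0.003,"grip": 1},
    {"dx": -0.002,"dy": 0.006,"dz": 0.28,"rx": -0.003,"ry": -0.002,"rz": -0.003,"grip": 1},
    {"dx": -0.002,"dy": 0.006,"dz": 0.29,"rx": -0.003,"ry": -0.002,"rz": -0.003,"grip": 1},
    {"dx": -0.002,"dy": 0.006,"dz": 0.29,"rx": -0.003,"ry": -0.002,"rz": -0.003,"grip": 1}
  ]
}}

```text
clock: 13.68
tcp_pos: [0.4566, 0.0136, 0.2141]
orientation: [0.721, 0.625, 0.196, 0.226]
contact_force: [-0.5, -0.6, -0.4]
finger_gap: 0.0269
finger_force: 50.6
```

```bash
python3 - <<'E'
from h import *
where(); go(*tm(-.044,.002,.0))
E
```

```text
board mm [-45.9   2.6 189.8] F board [-0.6 -0.7 -0. ] clock 13.675 gap 0.026906946019339777
tilt err deg [ 0.18  0.05 -0.04]
row [-0.0022, 0.0064, 0.0048] [-0.0019, -0.0006, 0.0004] | m 0.002 deg 0.2
```

{"op": "step_arm", "data": {
  "steps": [
    {"dx": -0.002,"dy": 0.004,"dz": 0.005,"rx": 0,"ry": 0,"rz": 0,"grip": 1},
    {"dx": -0.002,"dy": 0.004,"dz": 0.01,"rx": 0,"ry": 0,"rz": 0,"grip": 1},
    {"dx": -0.002,"dy": 0.004,"dz": 0.01,"rx": 0,"ry": 0,"rz": 0,"grip": 1}
  ]
}}

```text
clock: 14.05
tcp_pos: [0.459, 0.0129, 0.2132]
orientation: [0.721, 0.625, 0.196, 0.226]
contact_force: [-17.9, 1.3, 15.7]
finger_gap: 0.0273
finger_force: 53.7
```

```bash
python3 - <<'E'
from h import *
where()
E
```

```text
board mm [-44.4   2.3 187.6] F board [-5.6 -1.3 23.1] clock 14.05 gap 0.02730593018645013
tilt err deg [ 0.23  0.04 -0.07]
```

{"op": "step_arm", "data": {
  "steps": [
    {"dx": 0,"dy": 0,"dz": -0.004,"rx": 0,"ry": 0,"rz": 0,"grip": 1},
    {"dx": 0,"dy": 0,"dz": -0.004,"rx": 0,"ry": 0,"rz": 0,"grip": 0.25},
    {"dx": 0,"dy": 0,"dz": -0.004,"rx": 0,"ry": 0,"rz": 0,"grip": 0},
    {"dx": 0,"dy": 0,"dz": -0.004,"rx": 0,"ry": 0,"rz": 0,"grip": -0.2},
    {"dx": 0,"dy": 0,"dz": -0.004,"rx": 0,"ry": 0,"rz": 0,"grip": -0.2},
    {"dx": 0,"dy": 0,"dz": -0.06,"rx": 0,"ry": 0,"rz": 0,"grip": -0.2},
    {"dx": 0,"dy": 0,"dz": -0.2,"rx": 0,"ry": 0,"rz": 0,"grip": -0.2},
    {"dx": 0,"dy": 0,"dz": -0.4,"rx": 0,"ry": 0,"rz": 0,"grip": -0.2},
    {"dx": 0,"dy": 0,"dz": -0.5,"rx": 0,"ry": 0,"rz": 0,"grip": -0.2},
    {"dx": 0,"dy": 0,"dz": -0.5,"rx": 0,"ry": 0,"rz": 0,"grip": -0.2}
  ]
}}

```text
clock: 15.3
tcp_pos: [0.3742, 0.0249, 0.3377]
orientation: [0.72, 0.625, 0.198, 0.228]
contact_force: [0.3, 0.1, 0.4]
finger_gap: 0.0512
finger_force: 0.0
```

```bash
python3 - <<'E'
from h import *
np.set_printoptions(precision=1,suppress=True)
snap('wrist','w7'); where(); c=load('w7'); C,x,y,z=board(); B=np.c_[x,y,z]
def bp(uv,d):
    e,r=ray(c,uv); k=(d-(e-C)@z)/(r@z); return ((e+r*k[:,None])-C)@B*1e3
im=c['img'].astype(int); m=(im[...,0]>1.6*im[...,2])&(im[...,0]>40)
for b,_ in blobs(m,300):
    r=cv2.minAreaRect(b); print([np.round(q,1) for q in r]); print(bp(cv2.boxPoints(r),.034))
E
```

```text
board mm [-44.3   2.1 337. ] F board [-0.3 -0.4 -0.8] clock 15.35 gap 0.051340933339727286
tilt err deg [ 0.1  0.1 -0.1]
[array([ 90.1, 290.9]), array([ 30.3, 130.5]), np.float64(41.9)]
[[-409.7 -237.    34. ]
 [-190.6  -47.7   34. ]
 [-167.1  -71.5   34. ]
 [-376.3 -275.1   34. ]]
[array([250.5, 180. ]), array([152.,  27.]), np.float64(90.0)]
[[-61.5  81.6  34. ]
 [-37.   81.4  34. ]
 [-36.1 -72.4  34. ]
 [-64.5 -72.5  34. ]]
```

View pics/w7.png

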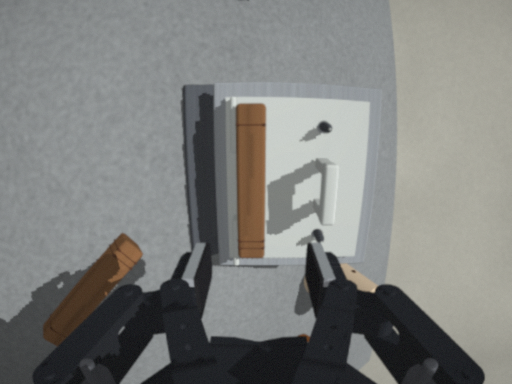

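The muddler lies level against the lip, at about x −50 and y +4 mm in the board frame. The rest is still on both pins and the gripper is clear, so I'm handing in.

```bash
python3 -c "
from rig import ctrl
print(ctrl.sign_off())"
```

```text
the job is handed in; nothing more can be done
None
```

The rest hangs on both pins, flush on the board, and the muddler lies level and centred against the lip. I handed the job in at about 15 s with the gripper clear; no verdict came back, and I did not re-measure the jar, bottle and cups, though no move went near them.

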